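# Uncover the glue jar with the red-knobbed lid

## Task

Open the glue jar whose wooden lid has the red knob: lift the lid off by its knob and set it down gently, right way up and wholly on the round cork mat. Let go of it there. Leave that jar standing where it is, and leave the other jar with the blue-knobbed lid alone.

Things in the scene. Friction and masses are not known exactly. Their poses are not given: they have to be found in the camera images.
- red_lid: round pale-wood lid with red knob, loose on its glue jar (lifts straight up), 90 g. Origin: centre of its underside; z up. Heights above the origin: foot 50 mm across, 0-8 mm (hangs loosely in the jar's mouth; the lid stands on it when set down); disc 92 mm across, 8-15 mm; brass stem 18 mm across, 15-24 mm; red knob, upright cylinder 31 mm across, 24-52 mm (the top).
- red_jar: the white glue jar, open at the top, that wears the red-knobbed lid; 101 mm across, 118 mm high, about 0.5 kg, loose. Origin: centre of its underside; z up. Its rim is 117 mm above the origin; the lid's origin sits about 108 to 110 mm above it.
- cork_mat: round flat cork mat (a thick trivet), 160 mm across and 12 mm thick, fixed on the table. Origin: centre of its underside, on the table; its top is 12 mm higher.
- blue_lid: the lid of the other, identical glue jar, which must be left alone: same shape and sizes as the red-knobbed lid, but with a blue knob. Origin: centre of its underside; it lies on its jar.

How it is judged:
On the way:
1. the red-knobbed lid is lifted clear above its jar, held in the fingers (contact force between the fingers and red_lid above 0.5 N and z of red_lid in the frame of red_jar above 0.125 m and angle between red_lid's own z axis and vertical below 0.5 rad), for 0.1 s.
At the end, for the whole second after the job is handed in: The red-knobbed lid stands on its foot on the cork mat, right way up (within 10 degrees), its centre within 35 mm of the mat's, let go and at rest; its jar stands upright within 30 mm of where it was; the blue-knobbed lid still lies on its jar, within 20 mm of where it was (horizontal distance between red_lid and cork_mat below 0.035 m and z of red_lid in the frame of cork_mat between 0.008 and 0.017 m and angle between each of red_lid, red_jar, blue_lid's own z axis and vertical below 0.17 rad and linear speed of red_lid below 0.02 m/s and distance of red_jar from where it was at the start of the episode below 0.03 m and distance of blue_lid from where it was at the start of the episode below 0.02 m); the robot touches nothing.
It fails at once if the red-knobbed lid is dropped or thrown (falls free from more than about 20 mm) (linear speed of red_lid above 0.6 m/s and contact force between the fingers and red_lid below 0.05 N).
It fails at once if the opened jar is pushed more than 40 mm away or tipped more than 20 degrees (distance of red_jar from where it was at the start of the episode above 0.04 m or angle between red_jar's own z axis and vertical above 0.35 rad).
It fails at once if the blue-knobbed lid is moved more than 30 mm (distance of blue_lid from where it was at the start of the episode above 0.03 m).
It also fails if it takes over 43 s, if anything falls off the work surface, if the arm or the gripper's body presses on something with over 40 N, if the wrist force passes 120 N, or if a joint passes its speed limit or range.

## Robot

A 6-joint arm with a two-finger parallel gripper is mounted at the origin on the work surface; the furniture and walls round the work are solid. World frame = base frame: x ahead of the robot, y to its left, z up, the work surface at z = 0. Lengths are in m, angles in rad, forces in N, time in s.
With the tool pointing down it reaches from about 0.275 to 1 m from the base axis. Payload 8.4 kg.
Tool frame: the origin (TCP) lies midway between the tips of the shut fingers; the grasp point (between the pads) lies 19 mm behind it; z points along the fingers, y is the line along which they close (so a half turn about z gives the same grasp; the last joint's range is limited). The gripper opens to 85 mm and grips with 20 to 120 N. Pads are 22 mm wide; open, the fingers measure 114 mm over their backs; the gripper's body (76 mm by 85 mm) begins 54 mm behind the grasp point. The pads swing forward as they close: fully open they stand 13 mm farther back than shut.
Start: joints at [1.208, 0.353, 1.633, -0, 1.155, -0.002], TCP at [0.221, 0.585, 0.231] pointing down, gripper open.
Joint ranges: [-2.63, 2.63], [-0.92, 2.1], [0.06, 2.66], [-1.3, 4.44], [0, 2.69], [-3.02, 3.02]. Speed limits (rad/s): [2.22, 2.22, 2.79, 3.14, 3.14, 3.14].

## Interface

Orientations are given as a unit quaternion [x, y, z, w].
In Python, from station import ctrl, viewer gives the robot as it stands.
- The arm moves only by the tool send_rows, never from a script. Its argument "deltas" is a list that holds one entry, the list of rows, each a list of 4 numbers: the shift along the world's x, y, z in m, then the turn about the world's z in degrees. A call has 1 to 5 rows; each row shifts and turns the commanded pose from where the row before left it; what a row does not reach is not made up. A row lasts 1/12 s, in which the tool goes at most 41.7 mm and 7.16 degrees, less where a joint would pass 70% of its speed; a pose out of reach is approached as far as the arm can. A call with a gripper value outside its range is refused whole. "jaw" is the finger opening in m, from 0 to 0.0854, set as the call begins (left out, the last holds). The fingers move at their own pace and stop on an object; "newtons" is the grip in N (left out, the last holds). Time passes only in rows, so rows that do not move let the fingers close. It gives the time, the measured TCP pose, the force, the opening and the grip force at its end, in the units of the state.
- ctrl.state(): the state, without advancing time (a new reading comes with each control period).
- viewer.camera(name): name is "scene" or "top" or "wrist"; returns a dict with "pixels" (400x640x3 uint8, red, green, blue), "vfov" (degrees; the focal length in pixels is half the picture's height over the tangent of half this angle, whatever the lens; pixels are square), "cx", "cy" (the principal point, pixels), "camera_from_world" (4x4, takes a point from world to camera coordinates). Camera axes: x right, y up, looking along -z (the intrinsics and any distortion apply to the point x, -y, -z); pixel columns grow to the right and rows downward; lengths in m; the calibration is good to about 2 mm. The wrist camera is an equidistant fisheye: a pixel r from the principal point sees the ray r / f radians off the axis. A picture is of the moment at which its call begins. There is no depth.
- ctrl.sign_off(): hands the job in; it is judged then, once.
The state is a dict: "time_s": time; "joints": joint angles; "joint_vel": joint speeds; "joint_torque": joint torques, N m; "eef_pos": TCP position; "ee_rot": TCP orientation; "ft_force": force on the tool from outside, world axes, zero at the start; "wrist_torque": the same for the moment, N m; "grip_width": finger opening in m; "gripper_force": force on a finger pad.
Only numpy, scipy, OpenCV 4.12 (cv2) and the standard library are available. Lean on these libraries where they do the work, as an engineer would, in place of code of your own. Each camera call takes 0.05 s, during which the arm holds its last target. There are 200 camera calls.

## Working session

There is one attempt and no reset: what is moved stays moved. The work goes in short steps, Python scripts to look and compute and a tool call to move; the robot and the scene stay as the last step left them, time stands still between calls to the robot, and variables do not carry over. Pictures are saved under pics/ and viewed, at most 10 in all, crops included, and the job is handed in when it is done.

Besides the shell and the picture viewer there is one more tool, called after "Request:" as name([rows], argument=value, ...), one row to a line, values as JSON. send_rows: Moves the arm, as the interface text tells. Its arguments: {"type":"object","properties":{"deltas":{"type":"array","items":{"type":"array","items":{"type":"array","items":{"type":"number"}}}},"jaw":{"type":"number"},"newtons":{"type":"number"}},"required":["deltas"]}

```bash
mkdir -p pics; cat > h.py <<'E'
import numpy as np, cv2
from station import ctrl, viewer
def cam(n):
    c=viewer.camera(n); c['f']=200/np.tan(np.radians(c['vfov'])/2); c['fish']=(n=='wrist'); return c
def ray(c,u,v):
    x,y=(u-c['cx'])/c['f'],(v-c['cy'])/c['f']
    if c['fish']:
        r=np.hypot(x,y); s=np.sin(r)/max(r,1e-9); d=np.array([x*s,-y*s,-np.cos(r)])
    else: d=np.array([x,-y,-1.])
    T=np.linalg.inv(np.array(c['camera_from_world'])); return T[:3,3],T[:3,:3]@d
def onz(c,u,v,z):
    o,d=ray(c,u,v); return o+d*(z-o[2])/d[2]
def save(c,n): cv2.imwrite('pics/'+n,c['pixels'][:,:,::-1])
def blobs(c,hr,smin=120,vmin=60,amin=30):
    h=cv2.cvtColor(np.array(c['pixels']),cv2.COLOR_RGB2HSV); m=np.zeros(h.shape[:2],np.uint8)
    for a,b in hr: m|=cv2.inRange(h,(a,smin,vmin),(b,255,255))
    n,l,s,ce=cv2.connectedComponentsWithStats(m); return [(s[i].tolist(),ce[i].round(1).tolist()) for i in range(1,n) if s[i,4]>amin]
RED=[(0,8),(172,180)]; BLUE=[(100,125)]
E
python3 - <<'E'
from h import *
ims=[]
for n in('scene','top','wrist'):
    c=cam(n); save(c,n+'0.png'); print(n,c['vfov'],np.linalg.inv(c['camera_from_world'])[:3,3].round(3)); print(' R',blobs(c,RED),'\n B',blobs(c,BLUE))
print(ctrl.state())
E
```

```text
scene 45.78959396813419 [-0.104 -0.492  1.086]
 R [([429, 46, 10, 13, 88], [433.4, 51.7]), ([276, 50, 8, 7, 37], [279.8, 52.4]), ([249, 71, 6, 31, 47], [251.6, 84.1]), ([327, 85, 12, 10, 53], [333.4, 87.7]), ([343, 98, 48, 64, 1201], [362.0, 131.7]), ([464, 199, 19, 32, 318], [473.5, 219.4]), ([383, 250, 13, 16, 154], [388.7, 257.6]), ([393, 382, 10, 7, 34], [398.6, 385.6])] 
 B [([399, 1, 15, 11, 111], [405.9, 5.9]), ([322, 163, 10, 8, 53], [326.7, 166.8])]
top 50.368766646940315 [0.284 0.1   1.25 ]
 R [([174, 25, 90, 44, 1452], [219.0, 44.6]), ([123, 47, 14, 11, 93], [128.3, 52.1]), ([248, 60, 14, 20, 61], [256.4, 70.6]), ([150, 115, 15, 31, 59], [157.3, 130.4]), ([454, 129, 20, 20, 212], [462.2, 140.0]), ([426, 215, 11, 12, 90], [431.0, 220.6]), ([547, 270, 7, 17, 96], [550.2, 278.1]), ([611, 276, 15, 12, 106], [618.0, 281.8]), ([456, 325, 5, 19, 94], [458.0, 334.1])] 
 B [([313, 170, 10, 10, 59], [317.5, 174.6]), ([557, 303, 18, 13, 98], [567.1, 307.2])]
wrist 65.70646984690485 [0.152 0.61  0.372]
 R [] 
 B []
{'time_s': 0.15, 'joints': array([ 1.20761209e+00,  3.53567733e-01,  1.63395997e+00, -8.85029467e-06,
        1.15521568e+00, -2.42421120e-03]), 'joint_vel': array([-6.26442515e-04, -7.36447357e-05, -1.45248010e-05, -2.44875627e-04,
       -1.80316760e-04, -9.11282922e-04]), 'joint_torque': array([ 4.41314814e-04, -6.05634785e+01, -3.42342532e+01, -8.70880831e-05,
        6.16802339e-03, -5.65062987e-05]), 'eef_pos': array([0.22050028, 0.58441338, 0.23068643]), 'ee_rot': array([ 1.79401646e-01,  9.83775746e-01, -5.66515062e-04, -1.00614520e-04]), 'ft_force': array([0.68470584, 0.24104793, 0.12232932]), 'wrist_torque': array([0.0377618 , 0.07944644, 0.00313175]), 'gripper_force': 0.0, 'grip_width': 0.08580679534710647}
```

View pics/top0.png

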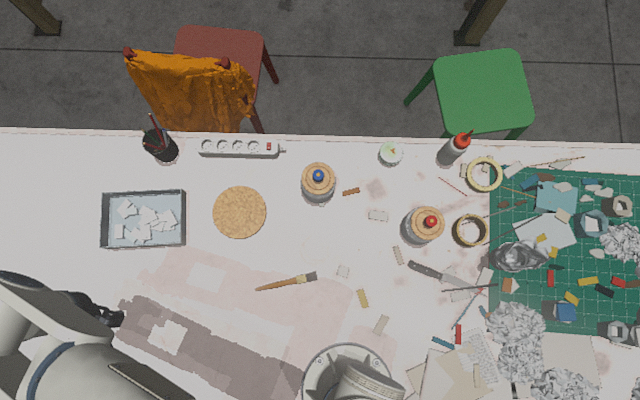

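View pics/scene0.png

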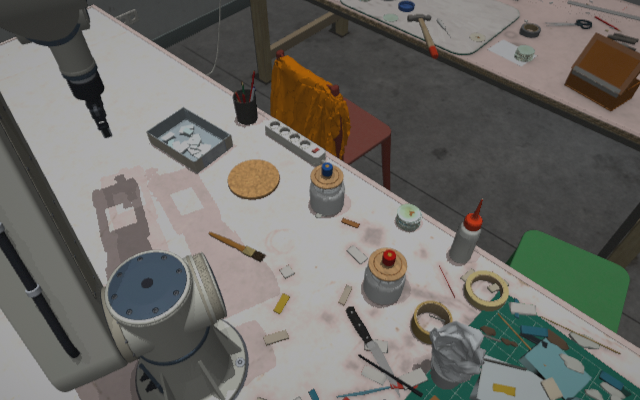

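The top view shows the red knob at about (431,221), the blue knob at (318,175) and the mat at (240,212). The scene view shows the red knob at (389,257), the blue one at (327,168) and the mat at (254,179).

```bash
python3 - <<'E'
from h import *
t=cam('top');s=cam('scene')
def tri(a,b):
    A=np.zeros((3,3));B=np.zeros(3)
    for c,(u,v) in((t,a),(s,b)):
        o,d=ray(c,u,v);d/=np.linalg.norm(d);P=np.eye(3)-np.outer(d,d);A+=P;B+=P@o
    return np.linalg.solve(A,B).round(4)
print('red tri',tri((431,220.6),(388.7,257.6)),'top@.148',onz(t,431,220.6,.15),'scene',onz(s,388.7,257.6,.148))
print('blue tri',tri((317.5,174.6),(326.7,168)),onz(t,317.5,174.6,.15))
for c,w in((t,(200,175,280,250)),(s,(215,150,290,208))):
    h=cv2.cvtColor(np.array(c['pixels']),cv2.COLOR_RGB2HSV);m=cv2.inRange(h,(8,70,80),(25,255,255))
    k=np.zeros_like(m);k[w[1]:w[3],w[0]:w[2]]=m[w[1]:w[3],w[0]:w[2]]
    ct=max(cv2.findContours(k,0,2)[0],key=cv2.contourArea)
    P=np.array([onz(c,u,v,.012)[:2] for u,v in ct[:,0].astype(float)],np.float32)
    print('mat',cv2.minEnclosingCircle(P),cv2.fitEllipse(P))
E
```

```text
red tri [ 0.4565 -0.2013  0.1505] top@.148 [ 0.45714543 -0.20189243  0.15      ] scene [ 0.4574466  -0.20023153  0.148     ]
blue tri [0.5724 0.0976 0.1528] [0.57257177 0.09794013 0.15      ]
mat ((0.488631933927536, 0.3268945813179016), 0.0793900266289711) ((0.48897796869277954, 0.3265402019023895), (0.15444940328598022, 0.15589408576488495), 120.33380126953125)
mat ((0.49124616384506226, 0.3266763389110565), 0.08066979795694351) ((0.4913131594657898, 0.3263063132762909), (0.156995490193367, 0.15837109088897705), 134.28988647460938)
```

Request:
send_rows([
  [[0.01,-0.02,0.03,0],[0.01,-0.025,0.03,0],[0.01,-0.035,0.01,0],[0.01,-0.036,0,0],[0.01,-0.036,0,0]],
], jaw=0.085)

```text
time_s: 0.67
eef_pos: [0.271, 0.4317, 0.3021]
ee_rot: [0.179, 0.984, 0.001, 0.0]
ft_force: [-0.4, -0.6, 0.0]
grip_width: 0.0848
gripper_force: 0.0
```

Request:
send_rows([
  [[0.01,-0.036,0,0],[0.01,-0.036,0,0],[0.01,-0.036,0,0],[0.01,-0.036,0,0],[0.01,-0.036,0,0]],
])

```text
time_s: 1.08
eef_pos: [0.3206, 0.2511, 0.3013]
ee_rot: [0.179, 0.984, 0.0, 0.0]
ft_force: [1.0, 0.6, -0.1]
grip_width: 0.0849
gripper_force: 0.0
```

Request:
send_rows([
  [[0.01,-0.036,0,0],[0.01,-0.036,0,0],[0.01,-0.036,0,0],[0.01,-0.036,0,0],[0.01,-0.036,0,0]],
])

```text
time_s: 1.5
eef_pos: [0.3706, 0.071, 0.3016]
ee_rot: [0.179, 0.984, 0.0, 0.0]
ft_force: [1.5, 1.4, -0.3]
grip_width: 0.0851
gripper_force: 0.0
```

Request:
send_rows([
  [[0.01,-0.036,0,0],[0.01,-0.036,0,0],[0.01,-0.036,0,0],[0.01,-0.036,0,0],[0.01,-0.036,0,0]],
])

```text
time_s: 1.92
eef_pos: [0.4206, -0.1093, 0.3015]
ee_rot: [0.18, 0.984, 0.0, 0.0]
ft_force: [1.6, 0.4, 0.1]
grip_width: 0.0849
gripper_force: 0.0
```

Remaining to the target: dx 0.0365, dy −0.092.

Request:
send_rows([
  [[0.012,-0.032,0,0],[0.012,-0.03,0,0],[0.0125,-0.03,0,0],[0,0,0,0],[0,0,0,0]],
])

```text
time_s: 2.33
eef_pos: [0.4572, -0.2004, 0.3008]
ee_rot: [0.181, 0.984, 0.0, -0.0]
ft_force: [0.6, 0.5, -1.3]
grip_width: 0.0851
gripper_force: 0.0
```

```bash
python3 - <<'E'
from h import *
c=cam('wrist'); save(c,'w1.png')
for b in blobs(c,RED): print(b,onz(c,*b[1],.155).round(4))
print(ctrl.state()['eef_pos'])
E
```

```text
([168, 0, 14, 26, 218], [175.0, 11.3]) [ 0.2416 -0.2647  0.155 ]
([159, 91, 9, 13, 49], [162.2, 98.3]) [ 0.3199 -0.3087  0.155 ]
([78, 159, 7, 8, 37], [80.6, 162.2]) [ 0.3328 -0.4427  0.155 ]
([298, 170, 31, 30, 648], [313.1, 184.3]) [ 0.4563 -0.2007  0.155 ]
([27, 200, 12, 11, 104], [32.4, 204.9]) [ 0.3413 -0.5709  0.155 ]
([619, 275, 10, 12, 53], [622.7, 280.2]) [0.8131 0.2633 0.155 ]
([47, 298, 14, 17, 69], [53.2, 305.8]) [ 0.4901 -0.6589  0.155 ]
[ 0.45671562 -0.19932261  0.30085145]
```

View pics/w1.png

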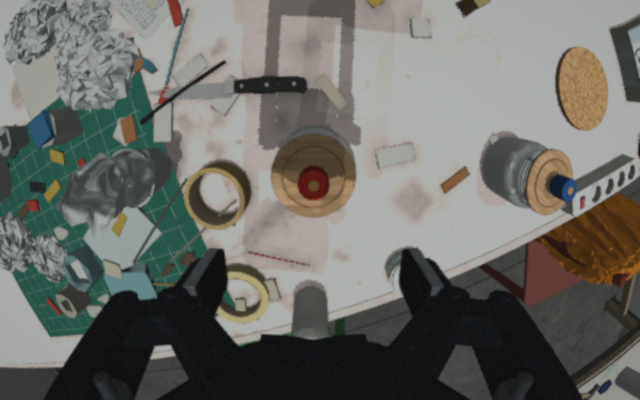

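The wrist view shows the red knob at (313,184), which is (0.456,−0.201) at z 0.155. This agrees with the other views, and the tool is centred on it, so I'm descending.

Request:
send_rows([
  [[0,-0.001,-0.035,0],[0,0,-0.035,0],[0,0,-0.035,0],[0,0,-0.025,0],[0,0,-0.015,0]],
])

```text
time_s: 2.8
eef_pos: [0.4551, -0.1981, 0.1537]
ee_rot: [0.179, 0.984, 0.001, -0.002]
ft_force: [-0.2, 1.1, 0.3]
grip_width: 0.0848
gripper_force: 0.0
```

Request:
send_rows([
  [[0,0,-0.012,0],[0,0,-0.01,0],[0,0,0,0],[0,0,0,0]],
])

```text
time_s: 3.13
eef_pos: [0.457, -0.1995, 0.1344]
ee_rot: [0.179, 0.984, 0.0, -0.0]
ft_force: [0.3, -0.6, 1.0]
grip_width: 0.0849
gripper_force: 0.0
```

Request:
send_rows([
  [[0,0,0,0],[0,0,0,0],[0,0,0,0],[0,0,0,0],[0,0,0,0]],
], jaw=0.02, newtons=30)

```text
time_s: 3.55
eef_pos: [0.4574, -0.2004, 0.1348]
ee_rot: [0.179, 0.984, -0.0, 0.0]
ft_force: [-0.8, 1.1, 5.2]
grip_width: 0.0302
gripper_force: 29.2
```

Request:
send_rows([
  [[0,0,0,0],[0,0,0,0],[0,0,0,0],[0,0,0,0],[0,0,0,0]],
])

```text
time_s: 3.97
eef_pos: [0.4575, -0.2004, 0.1348]
ee_rot: [0.18, 0.984, -0.0, 0.0]
ft_force: [-1.6, 0.4, 6.4]
grip_width: 0.03
gripper_force: 29.3
```

The knob is gripped: opening 30 mm, 29 N. Lifting slowly.

Request:
send_rows([
  [[0,0,0.004,0],[0,0,0.006,0],[0,0,0.008,0],[0,0,0.012,0],[0,0,0.02,0]],
])

```text
time_s: 4.38
eef_pos: [0.4561, -0.1998, 0.1841]
ee_rot: [0.179, 0.984, 0.0, -0.001]
ft_force: [-0.2, 0.0, -1.3]
grip_width: 0.0301
gripper_force: 29.7
```

Request:
send_rows([
  [[0,0,0.025,0],[0,0,0.03,0],[0,0,0.03,0],[0,0,0.01,0],[0,0,0,0]],
])

```text
time_s: 4.8
eef_pos: [0.4586, -0.2009, 0.2825]
ee_rot: [0.179, 0.984, -0.001, 0.003]
ft_force: [0.6, 0.5, -2.0]
grip_width: 0.03
gripper_force: 29.7
```

```bash
python3 - <<'E'
from h import *
c=cam('scene'); cv2.imwrite('pics/s2.png',cv2.resize(c['pixels'][130:330,250:570,::-1],None,fx=2,fy=2))
print(ctrl.state())
E
```

```text
{'time_s': 4.85, 'joints': array([-4.15857463e-01,  1.06521712e-01,  1.84030659e+00, -1.02348102e-05,
        1.19226525e+00, -1.62583271e+00]), 'joint_vel': array([ 0.00161151,  0.03551046,  0.04458092,  0.00092594, -0.01823591,
        0.00068322]), 'joint_torque': array([ 7.40284722e-04, -4.59144723e+01, -3.74088907e+01, -3.14040963e-04,
        2.38398286e-01,  3.19221590e-05]), 'eef_pos': array([ 0.45756603, -0.20043092,  0.28024541]), 'ee_rot': array([ 1.79431473e-01,  9.83769681e-01, -2.96117579e-04,  1.21396248e-03]), 'ft_force': array([-0.84158585, -0.38913887, -0.93696043]), 'wrist_torque': array([-0.01931449,  0.05748278,  0.04266989]), 'gripper_force': 29.739449322223663, 'grip_width': 0.03033653936284037}
```

View pics/s2.png

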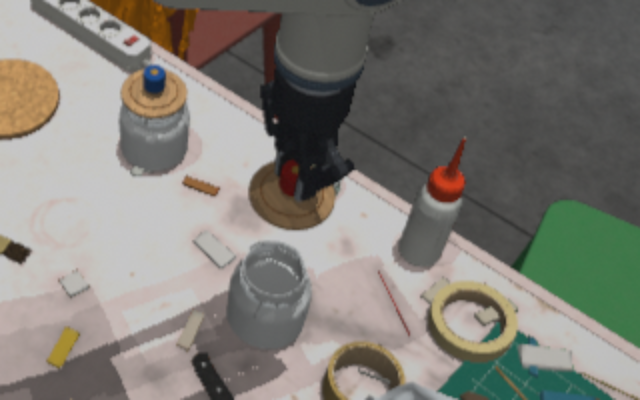

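The lid hangs level from the gripper at about (290,190) in the crop. The jar, at (270,295), is open and still standing. Next I carry the lid to the mat, curving slightly away from the blue jar.

Request:
send_rows([
  [[-0.01,0.015,0,0],[-0.01,0.025,0,0],[-0.01,0.035,0,0],[-0.01,0.037,0,0],[0,0.037,0,0]],
])

```text
time_s: 5.27
eef_pos: [0.414, -0.0501, 0.2771]
ee_rot: [0.18, 0.984, -0.0, -0.002]
ft_force: [0.6, -0.6, -0.4]
grip_width: 0.03
gripper_force: 29.8
```

Request:
send_rows([
  [[0,0.038,0,0],[0,0.038,0,0],[0,0.038,0,0],[0,0.038,0,0],[0,0.038,0,0]],
])

```text
time_s: 5.68
eef_pos: [0.4156, 0.1403, 0.2774]
ee_rot: [0.179, 0.984, -0.001, -0.001]
ft_force: [0.8, 0.0, -0.6]
grip_width: 0.0299
gripper_force: 29.8
```

Request:
send_rows([
  [[0.01,0.037,0,0],[0.013,0.035,0,0],[0.015,0.035,0,0],[0.015,0.03,0,0],[0.013,0.025,0,0]],
])

```text
time_s: 6.1
eef_pos: [0.4826, 0.3027, 0.2767]
ee_rot: [0.179, 0.984, -0.001, -0.001]
ft_force: [0.8, -1.8, 0.0]
grip_width: 0.0297
gripper_force: 29.9
```

Request:
send_rows([
  [[0.007,0.017,-0.01,0],[0,0.01,-0.02,0],[0,0,-0.03,0],[0,0,-0.03,0],[0,0,0,0]],
])

```text
time_s: 6.52
eef_pos: [0.4858, 0.3252, 0.1815]
ee_rot: [0.179, 0.984, -0.004, -0.004]
ft_force: [-1.4, -0.5, -1.3]
grip_width: 0.0302
gripper_force: 29.9
```

```bash
python3 - <<'E'
from h import *
c=cam('scene'); cv2.imwrite('pics/s3.png',cv2.resize(c['pixels'][60:260,130:450,::-1],None,fx=2,fy=2))
w=cam('wrist'); save(w,'w3.png')
print(ctrl.state()['eef_pos'],ctrl.state()['grip_width'])
E
```

```text
[0.48878649 0.32685531 0.18734322] 0.03012600286599995
```

View pics/s3.png

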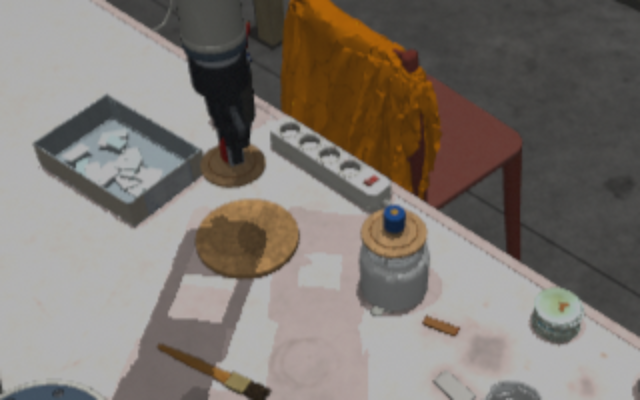

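The lid is level above the mat, which is at (247,237) in the crop, and the blue lid is undisturbed. The foot should touch when the TCP reaches z of about 0.038.

Request:
send_rows([
  [[0.001,0,-0.03,0],[0,0,-0.035,0],[0,0,-0.033,0],[0,0,-0.02,0],[0,0,-0.012,0]],
])

```text
time_s: 7.03
eef_pos: [0.491, 0.3274, 0.0584]
ee_rot: [0.18, 0.984, -0.0, -0.0]
ft_force: [-0.1, 0.2, -0.9]
grip_width: 0.0299
gripper_force: 29.9
```

Request:
send_rows([
  [[0,0,-0.006,0],[0,0,-0.003,0],[0,0,0,0],[0,0,0,0]],
])

```text
time_s: 7.37
eef_pos: [0.4921, 0.3284, 0.0518]
ee_rot: [0.179, 0.984, 0.001, 0.001]
ft_force: [-0.2, -0.9, 0.0]
grip_width: 0.0301
gripper_force: 29.9
```

Request:
send_rows([
  [[0,0,-0.004,0],[0,0,-0.004,0],[0,0,-0.002,0],[0,0,0,0],[0,0,0,0]],
])

```text
time_s: 7.78
eef_pos: [0.491, 0.3277, 0.0402]
ee_rot: [0.179, 0.984, -0.0, -0.0]
ft_force: [-0.3, 0.2, -0.8]
grip_width: 0.0302
gripper_force: 29.9
```

Request:
send_rows([
  [[0,0,-0.001,0],[0,0,-0.001,0],[0,0,0,0],[0,0,0,0]],
])

```text
time_s: 8.12
eef_pos: [0.4911, 0.3278, 0.0382]
ee_rot: [0.179, 0.984, -0.0, -0.0]
ft_force: [-0.5, -0.3, -0.8]
grip_width: 0.0303
gripper_force: 29.9
```

Request:
send_rows([
  [[0,0,-0.001,0],[0,0,0,0],[0,0,0,0]],
])

```text
time_s: 8.37
eef_pos: [0.4912, 0.3279, 0.0378]
ee_rot: [0.179, 0.984, 0.0, 0.0]
ft_force: [-1.8, -0.5, 5.4]
grip_width: 0.0302
gripper_force: 30.6
```

Request:
send_rows([
  [[0,0,-0.001,0],[0,0,0,0],[0,0,0,0]],
])

```text
time_s: 8.62
eef_pos: [0.4913, 0.3279, 0.0377]
ee_rot: [0.179, 0.984, 0.0, 0.0]
ft_force: [-4.4, -3.3, 16.2]
grip_width: 0.0303
gripper_force: 31.6
```

The lid touched down at 0.0378, as predicted. I'll take the load off and then let go.

Request:
send_rows([
  [[0,0,0.001,0],[0,0,0,0]],
])

```text
time_s: 8.78
eef_pos: [0.4914, 0.328, 0.0378]
ee_rot: [0.179, 0.984, 0.0, 0.0]
ft_force: [-1.4, -0.8, 7.2]
grip_width: 0.0304
gripper_force: 30.7
```

Request:
send_rows([
  [[0,0,0,0],[0,0,0,0],[0,0,0,0],[0,0,0,0],[0,0,0,0]],
], jaw=0.075)

```text
time_s: 9.2
eef_pos: [0.4911, 0.3277, 0.0371]
ee_rot: [0.179, 0.984, -0.0, -0.0]
ft_force: [0.3, -0.1, 0.2]
grip_width: 0.0748
gripper_force: 0.0
```

Request:
send_rows([
  [[0,0,0.01,0],[0,0,0.02,0],[0,0,0.03,0],[0,0,0.035,0],[0,0,0.035,0]],
])

```text
time_s: 9.62
eef_pos: [0.4906, 0.3274, 0.1689]
ee_rot: [0.179, 0.984, -0.0, -0.0]
ft_force: [0.3, 0.5, 0.3]
grip_width: 0.0753
gripper_force: 0.0
```

Request:
send_rows([
  [[0,0,0.035,0],[0,0,0.03,0],[0,0,0.02,0],[0,0,0,0],[0,0,0,0]],
])

```text
time_s: 10.03
eef_pos: [0.4916, 0.3281, 0.2542]
ee_rot: [0.179, 0.984, 0.001, 0.001]
ft_force: [-0.3, -0.7, -0.0]
grip_width: 0.0752
gripper_force: 0.0
```

```bash
python3 - <<'E'
from h import *
w=cam('wrist'); save(w,'w4.png'); 
for b in blobs(w,RED,amin=150): print(b,onz(w,*b[1],.055).round(4))
c=cam('scene'); cv2.imwrite('pics/s4.png',cv2.resize(c['pixels'][90:310,130:450,::-1],None,fx=2,fy=2))
E
```

```text
([299, 160, 27, 27, 490], [312.2, 172.4]) [0.4906 0.3272 0.055 ]
([510, 247, 47, 64, 252], [534.3, 279.5]) [0.7718 0.601  0.055 ]
```

View pics/w4.png

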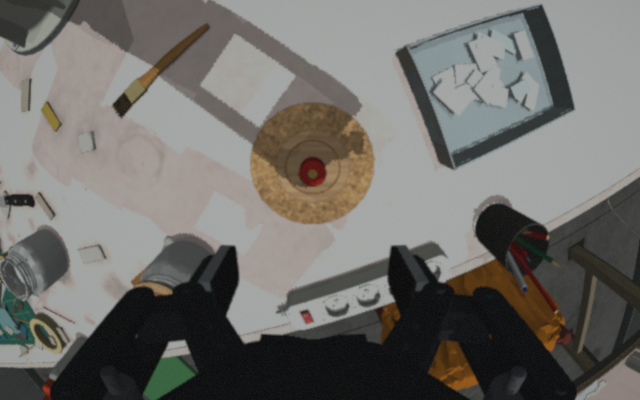

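View pics/s4.png

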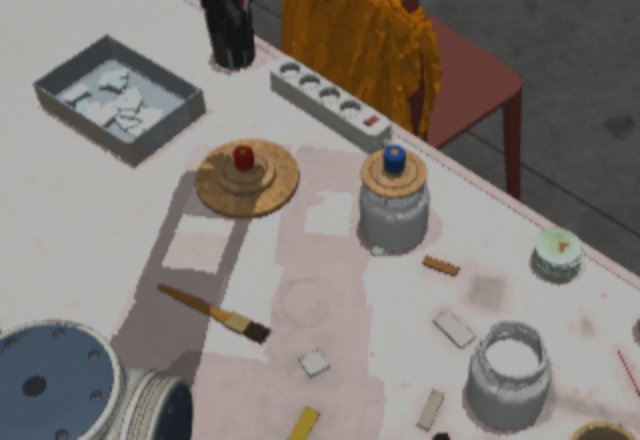

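The wrist view shows the red knob at (312,172), which is (0.491,0.327) and central on the mat. The scene crop shows the lid upright at (243,165), the open jar standing at (510,375) and the blue lid still on its jar at (394,165).

```bash
python3 -c "
from station import ctrl
print(ctrl.sign_off())"
```

```text
the job is handed in; nothing more can be done
None
```

The red-knobbed lid is off its jar and stands upright and released near the centre of the cork mat; its jar and the blue-knobbed lid were left in place, and the job is handed in (no verdict was returned).

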